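# Find the empty compartment of the pencil chest

## Robot

A 6-joint arm with a two-finger parallel gripper is mounted at the origin on the work surface. World frame = base frame: x ahead of the robot, y to its left, z up, the work surface at z = 0. Lengths are in m, angles in rad, forces in N, time in s.
With the tool pointing down it reaches from about 0.3 to 0.825 m from the base axis. Payload 5.4 kg.
Tool frame: the origin (TCP) lies where the fingers leave the gripper's body, on its centre line; the fingertips stand 88 mm ahead of it and the grasp point (between the pads) lies bot.grip_depth ahead of it (bot.grip_depth is the distance from the TCP to the grasp point, in m); z points along the fingers, x is the direction in which the jaws open and shut, and the axes are right-handed (so a half turn about z gives the same grasp; the last joint's range is limited). The gripper opens to 92 mm and grips with 3 to 60 N. Pads are 20 mm wide; open, the fingers measure 128 mm over their backs; the gripper's body (75 mm by 189 mm) begins 69 mm behind the grasp point.
Start: joints at [-1.355, 0.158, 1.597, -0, 1.386, -0.21], TCP at [0.237, -0.524, 0.303] pointing down, gripper open.
Joint ranges: [-2.91, 2.91], [-0.94, 2.29], [0.18, 2.7], [-1.29, 4.43], [0.17, 2.64], [-3, 3]. Speed limits (rad/s): [2.57, 2.57, 3.14, 3.14, 3.14, 3.14].

## Interface

Orientations are given as a 3x3 rotation matrix whose columns are the frame's x, y, z axes.
In Python, from rig import bot gives the robot as it stands.
- The arm moves only by the shell command python3 -m creep 'ROWS' [OPENING] [FORCE]. ROWS is JSON, a list of rows, each an object of numbers: "dx", "dy", "dz": the shift along the tool's x, y, z in cm; "spin": the turn about the tool's z in degrees. In form: [{"dx": .., "dy": .., "dz": .., "spin": ..}, ...]. A call has 1 to 20 rows; each row shifts and turns the commanded pose from where the row before left it, along the tool's axes as they then stand; what a row does not reach is not made up. A row lasts 1/12 s, in which the tool goes at most 41.7 mm and 7.16 degrees, less where a joint would pass 70% of its speed; a pose out of reach is approached as far as the arm can. A call with a gripper value outside its range is refused whole. OPENING is the opening, from 0 (shut) to 1 (fully open), set as the call begins (- or left out, the last holds). The fingers move at their own pace and stop on an object; FORCE is the grip in N (left out, the last holds). Time passes only in rows, so rows that do not move let the fingers close. It gives the time, the measured TCP pose, the force and the opening at its end, in the units of the state.
- bot.get_state(): the state, without advancing time (a new reading comes with each control period).
- bot.grab_frame(name): name is "scene" or "top" or "wrist"; returns a dict with "color" (384x512x3 uint8, red, green, blue), "mtx" (3x3 intrinsics, pixels), "extrinsics" (4x4, takes a point from camera to world coordinates). Camera axes: x right, y up, looking along -z (the intrinsics and any distortion apply to the point x, -y, -z); pixel columns grow to the right and rows downward; lengths in m; the calibration is good to about 2 mm. A picture is of the moment at which its call begins. There is no depth.
- bot.finish_job(): hands the job in, once; it reports no verdict.
The state is a dict: "t": time; "qpos": joint angles; "joint_velocities": joint speeds; "joint_torque": joint torques, N m; "tcp_pos": TCP position; "ee_rot": TCP orientation; "force": force on the tool from outside, world axes, zero at the start; "torque": the same for the moment, N m; "grip_width": finger opening in m.
Only numpy, scipy, OpenCV 4.12 (cv2) and the standard library are available. Lean on these libraries where they do the work, as an engineer would, in place of code of your own. Each camera call takes 0.05 s, during which the arm holds its last target.

## Task

Three of the four compartments of the blue pencil chest are full and one is empty: press gently on an end of one lid after another, never leaning hard on a firm one, until you find the lid that rocks. Push that lid down at one end until it stands open at 45 degrees or steeper, then come away and leave it open, the other lids shut. Touch the chest with the fingers only, and do not move the cup, eraser, marker or small box beside the chest.

Things in the scene. Friction and masses are not known exactly. Their poses are not given: they have to be found in the camera images.
- chest: Blue desk-top pencil chest, fixed to the table: 138 mm along its own x, 360 mm along its own y, 75 mm high. Origin at the centre of its underside, on the table top; z up. Walls and partitions 8 mm thick, their tops 75 mm above the table; inside, four compartments in a row along its y, each 122 mm (x) by 80 mm (y) and 67 mm deep, 88 mm from centre to centre, each closed by its own lid.
- lid0_mid (a point): Middle of the upper face of lid 0 (at chest x 0, y +132 mm, 75 mm above the table when closed). The four lids look alike: white plastic plates 116 mm along chest x, 74 mm along chest y, 6 mm thick, flush with the chest's top edge, with a grey 22 mm round press mark 40 mm from the middle at either end (chest x -40 and +40 mm).
- lid0 (a joint): Tilt of lid 0 (rad) about a pivot along chest y, 3 mm under its middle; 0 level (closed), + = +x end down, - = -x end down; stops at +-1.1. Over a full compartment it is firm: a pressed end drops 1.5 mm, then pushes back 9 N per mm (at the mark) and springs back; over 50 N is too hard. Over the empty one it rocks at 2 to 4 N, either way, and stays where left. Nothing visible tells which.
- lid1_mid (a point): Middle of the upper face of lid 1 (at chest x 0, y +44 mm, 75 mm above the table when closed). The four lids look alike: white plastic plates 116 mm along chest x, 74 mm along chest y, 6 mm thick, flush with the chest's top edge, with a grey 22 mm round press mark 40 mm from the middle at either end (chest x -40 and +40 mm).
- lid1 (a joint): Tilt of lid 1 (rad) about a pivot along chest y, 3 mm under its middle; 0 level (closed), + = +x end down, - = -x end down; stops at +-1.1. Over a full compartment it is firm: a pressed end drops 1.5 mm, then pushes back 9 N per mm (at the mark) and springs back; over 50 N is too hard. Over the empty one it rocks at 2 to 4 N, either way, and stays where left. Nothing visible tells which.
- lid2_mid (a point): Middle of the upper face of lid 2 (at chest x 0, y -44 mm, 75 mm above the table when closed). The four lids look alike: white plastic plates 116 mm along chest x, 74 mm along chest y, 6 mm thick, flush with the chest's top edge, with a grey 22 mm round press mark 40 mm from the middle at either end (chest x -40 and +40 mm).
- lid2 (a joint): Tilt of lid 2 (rad) about a pivot along chest y, 3 mm under its middle; 0 level (closed), + = +x end down, - = -x end down; stops at +-1.1. Over a full compartment it is firm: a pressed end drops 1.5 mm, then pushes back 9 N per mm (at the mark) and springs back; over 50 N is too hard. Over the empty one it rocks at 2 to 4 N, either way, and stays where left. Nothing visible tells which.
- lid3_mid (a point): Middle of the upper face of lid 3 (at chest x 0, y -132 mm, 75 mm above the table when closed). The four lids look alike: white plastic plates 116 mm along chest x, 74 mm along chest y, 6 mm thick, flush with the chest's top edge, with a grey 22 mm round press mark 40 mm from the middle at either end (chest x -40 and +40 mm).
- lid3 (a joint): Tilt of lid 3 (rad) about a pivot along chest y, 3 mm under its middle; 0 level (closed), + = +x end down, - = -x end down; stops at +-1.1. Over a full compartment it is firm: a pressed end drops 1.5 mm, then pushes back 9 N per mm (at the mark) and springs back; over 50 N is too hard. Over the empty one it rocks at 2 to 4 N, either way, and stays where left. Nothing visible tells which.
- cup: Green pencil cup with four pencils, 72 mm across, 95 mm high (pencils to 160 mm), loose, standing near the chest's +y end. Origin at the centre of its underside. Not to be moved.
- eraser: White eraser with blue sleeve, 24 x 58 x 14 mm, loose on the table near the chest's -y end. Origin at the centre of its underside. Not to be moved.
- marker: Flat yellow marker with black cap, 22 x 120 x 16 mm (long along its y), loose on the table beyond the chest's +x side. Origin on its underside near the middle. Not to be moved.
- clipbox: Small clear box with white top, 78 x 58 x 30 mm, loose on the table near the chest's -y end. Origin at the centre of its underside. Not to be moved.

How it is judged:
By the outcome, as a careful person would: the job done as asked, in the order asked, and still so for the second after the job is handed in, with the robot touching nothing.
It also fails if it takes over 42 s, if anything falls off the work surface, if the arm or the gripper's body presses on something with over 40 N, if the wrist force passes 120 N, or if a joint passes its speed limit or range.

## Working session

There is one attempt and no reset: what is moved stays moved. The work goes in short steps, Python scripts to look and compute and a shell command to move; the robot and the scene stay as the last step left them, time stands still between calls to the robot, and variables do not carry over. Pictures are saved under pics/ and viewed, and the job is handed in when it is done.

```bash
mkdir -p pics; ls
python3 - <<'E'
from rig import bot
import cv2
s=bot.get_state(); print({k:(v if not hasattr(v,'round') else v) for k,v in s.items()}, bot.grip_depth)
for n in("scene","top","wrist"):
    f=bot.grab_frame(n); cv2.imwrite(f"pics/{n}0.png",f["color"][:,:,::-1]); print(n,f["mtx"].tolist(),f["extrinsics"].round(4).tolist(), f.keys())
E
```

```text
pics
{'t': 0.0, 'qpos': array([-1.35509582e+00,  1.59040953e-01,  1.59822109e+00,  1.29933887e-05,
        1.38620440e+00, -2.10078972e-01]), 'joint_velocities': array([-0.00091309, -0.00170225, -0.00027373,  0.00118811, -0.00118391,
       -0.00079383]), 'joint_torque': array([-4.22541261e-04, -3.85566616e+01, -3.22107947e+01,  7.00854021e-02,
        3.77564854e-02, -1.56464498e-04]), 'tcp_pos': array([ 0.23738579, -0.52320178,  0.3017289 ]), 'ee_rot': array([[ 4.13028252e-01, -9.10718130e-01, -3.88573769e-04],
       [-9.10716374e-01, -4.13028238e-01,  1.83310128e-03],
       [-1.82993051e-03, -4.03242125e-04, -9.99998244e-01]]), 'force': array([-0.18701388,  0.00208523, -0.03501631]), 'torque': array([ 0.0071912 , -0.02471424, -0.04908784]), 'grip_width': 0.09168948044771892} 0.0694
scene [[498.9365613186279, 0.0, 248.5280669050314], [0.0, 498.9365613186279, 200.0431743756451], [0.0, 0.0, 1.0]] [[-0.7107, -0.5107, 0.4839, 1.1116], [0.7034, -0.5072, 0.4979, 0.5802], [-0.0089, 0.6943, 0.7197, 0.9017], [0.0, 0.0, 0.0, 1.0]] dict_keys(['color', 'mtx', 'extrinsics'])
top [[382.3389835279156, 0.0, 250.55958842641064], [0.0, 382.3389835279156, 194.55971751199473], [0.0, 0.0, 1.0]] [[0.0119, 0.9968, -0.0789, 0.5061], [-0.9998, 0.0104, -0.0187, 0.0142], [-0.0178, 0.0792, 0.9967, 0.9215], [0.0, 0.0, 0.0, 1.0]] dict_keys(['color', 'mtx', 'extrinsics'])
wrist [[269.9063210780573, 0.0, 255.27495170457544], [0.0, 269.9063210780573, 194.13925009069965], [0.0, 0.0, 1.0]] [[0.4128, 0.8716, 0.2643, 0.3127], [-0.9108, 0.3954, 0.1186, -0.4888], [-0.0011, -0.2897, 0.9571, 0.3841], [0.0, 0.0, 0.0, 1.0]] dict_keys(['color', 'mtx', 'extrinsics'])
```

View pics/scene0.png

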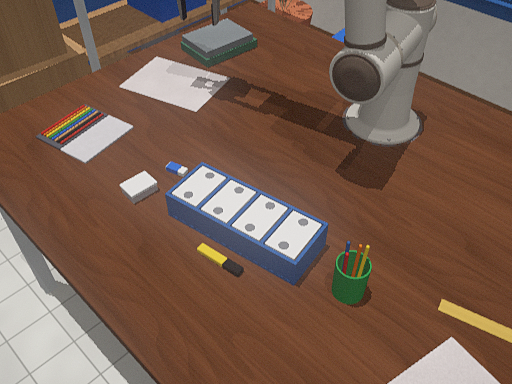

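View pics/top0.png

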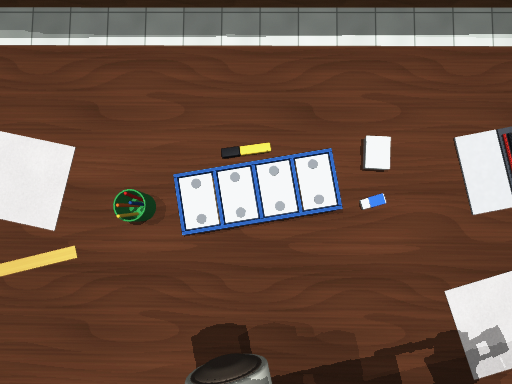

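The scene view shows the chest at about (167–327, 163–278). In the top view it spans about (174–342, 150–235), with the cup to the left (130, 205), the marker above it (246, 150), and the eraser (373, 201) and box (377, 153) to the right. I'll triangulate the grey marks next.

```bash
cat > h.py <<'E'
import numpy as np, cv2
from rig import bot
def marks(img,box,amin=20):
    x0,y0,x1,y1=box
    hsv=cv2.cvtColor(img,cv2.COLOR_RGB2HSV)
    m=((hsv[...,1]<45)&(hsv[...,2]>90)&(hsv[...,2]<195)).astype(np.uint8)
    n,l,st,c=cv2.connectedComponentsWithStats(m)
    return [(c[i],st[i,4],st[i,2],st[i,3]) for i in range(1,n) if st[i,4]>=amin and x0<c[i][0]<x1 and y0<c[i][1]<y1]
def ray(f,uv):
    K=f["mtx"];E=f["extrinsics"]
    d=np.array([(uv[0]-K[0,2])/K[0,0],-(uv[1]-K[1,2])/K[1,1],-1.])
    d=E[:3,:3]@d; return E[:3,3],d/np.linalg.norm(d)
def onplane(f,uv,z):
    o,d=ray(f,uv); return o+d*(z-o[2])/d[2]
def tri(fa,a,fb,b):
    A=np.zeros((3,3));y=np.zeros(3);R=[ray(fa,a),ray(fb,b)]
    for o,d in R:
        P=np.eye(3)-np.outer(d,d);A+=P;y+=P@o
    p=np.linalg.solve(A,y)
    return p,max(np.linalg.norm((np.eye(3)-np.outer(d,d))@(p-o)) for o,d in R)
E
python3 - <<'E'
from h import *
fs=bot.grab_frame("scene");ft=bot.grab_frame("top")
a=marks(fs["color"],(165,160,330,280));b=marks(ft["color"],(172,148,345,238))
for n,L in(("s",a),("t",b)):
    for c,*r in L: print(n,c.round(1),r)
A=[(c,onplane(fs,c,.075)) for c,*_ in a if 1]
B=[(c,onplane(ft,c,.075)) for c,*_ in b]
P=[]
for c,p in B:
    k=min(A,key=lambda q:np.linalg.norm(q[1]-p)); r=tri(fs,k[0],ft,c); P.append(r[0])
    print(c.round(1),p.round(4),k[1].round(4),r[0].round(4),round(r[1],4))
E
```

```text
s [182.9 172.9] [np.int32(42), np.int32(11), np.int32(10)]
s [209.2 175. ] [np.int32(46), np.int32(10), np.int32(7)]
s [211.  191.7] [np.int32(39), np.int32(31), np.int32(28)]
s [238.5 189.5] [np.int32(48), np.int32(10), np.int32(6)]
s [187.8 194.2] [np.int32(49), np.int32(9), np.int32(7)]
s [239.3 208.5] [np.int32(58), np.int32(37), np.int32(31)]
s [247.5 207.5] [np.int32(24), np.int32(24), np.int32(24)]
s [269.5 205.1] [np.int32(56), np.int32(10), np.int32(7)]
s [217.5 210. ] [np.int32(56), np.int32(10), np.int32(7)]
s [262.3 227.7] [np.int32(86), np.int32(57), np.int32(35)]
s [302.8 221.6] [np.int32(60), np.int32(10), np.int32(8)]
s [249.4 227. ] [np.int32(59), np.int32(10), np.int32(8)]
s [283.2 244.8] [np.int32(67), np.int32(11), np.int32(8)]
s [279.9 252. ] [np.int32(34), np.int32(31), np.int32(17)]
t [312.4 163.7] [np.int32(76), np.int32(10), np.int32(10)]
t [273.5 170.5] [np.int32(77), np.int32(10), np.int32(10)]
t [234.6 176.6] [np.int32(76), np.int32(10), np.int32(10)]
t [195.7 183.2] [np.int32(76), np.int32(10), np.int32(10)]
t [318.5 199.1] [np.int32(75), np.int32(10), np
[... 242 characters left out ...]
55  0.075 ] [ 0.6429 -0.1062  0.0752] 0.001
[273.5 170.5] [ 0.6276 -0.0204  0.075 ] [ 0.6272 -0.0193  0.075 ] [ 0.6273 -0.02    0.0746] 0.0005
[234.6 176.6] [0.6131 0.0661 0.075 ] [0.6121 0.0678 0.075 ] [0.6125 0.0668 0.0746] 0.0009
[195.7 183.2] [0.5973 0.1528 0.075 ] [0.5967 0.1539 0.075 ] [0.5969 0.1533 0.0746] 0.0006
[318.5 199.1] [ 0.5647 -0.1204  0.075 ] [ 0.5637 -0.1192  0.075 ] [ 0.5642 -0.1198  0.0751] 0.0008
[279.6 205.7] [ 0.5492 -0.0345  0.075 ] [ 0.5482 -0.0329  0.075 ] [ 0.5486 -0.0338  0.0747] 0.0009
[240.4 212. ] [0.5342 0.0521 0.075 ] [0.5334 0.0536 0.075 ] [0.5336 0.0527 0.0745] 0.0008
[201.  218.5] [0.5188 0.1392 0.075 ] [0.518  0.1403 0.075 ] [0.5184 0.1397 0.0748] 0.0007
```

```bash
cat >> h.py <<'E'
MP=np.array([[.6429,-.1062],[.6273,-.02],[.6125,.0668],[.5969,.1533]]) # +x marks lid3,2,1,0
MM=np.array([[.5642,-.1198],[.5486,-.0338],[.5336,.0527],[.5184,.1397]])
cy=np.array([MP[3]-MP[0],MM[3]-MM[0]]).mean(0); cx=(MP-MM).mean(0)
yaw=np.mean([np.arctan2(-cy[0],cy[1]),np.arctan2(cx[1],cx[0])])
C=np.r_[MP,MM].mean(0); X=np.array([np.cos(yaw),np.sin(yaw)]);Y=np.array([-X[1],X[0]])
def lid(i,x): return C+X*x+Y*(.132-.088*i)
def go(target,z):
    s=bot.get_state();R=s["ee_rot"];p=s["tcp_pos"]
    d=R.T@(np.r_[target,z]-p)*100
    want=np.arctan2(-Y[1],-Y[0]);cur=np.arctan2(R[1,0],R[0,0])
    print("t",round(s["t"],2),"tcp",p.round(4),"F",s["force"].round(2),"spin",np.degrees(cur-want).round(2),"d(cm tool)",d.round(2),"tilt",R[:,2].round(4))
    th=want-cur;c,q=np.cos(th),np.sin(th);R2=np.array([[c,-q,0],[q,c,0],[0,0,1]])@R
    print("after spin",(R2.T@(np.r_[target,z]-p)*100).round(2), "chest xy mm",((p[:2]-C)@np.c_[X,Y]*1000).round(1))
E
python3 - <<'E'
from h import *
print(np.degrees(yaw),C,[lid(i,.04).round(4) for i in range(4)])
go(lid(3,.038),.185)
f=bot.grab_frame("top")
m=cv2.inRange(cv2.cvtColor(f["color"],cv2.COLOR_RGB2HSV),(50,80,40),(75,255,255));m[:,:90]=0;m[:,170:]=0
u=np.argwhere(m);print(u.min(0),u.max(0)); 
for z in(.0,.095): print(z,onplane(f,(130.5,205),z), (onplane(f,(130.5,205),z)[:2]-C)@np.c_[X,Y])
E
```

```text
9.979330865768958 [0.58055   0.0165875] [array([0.5971, 0.1535]), array([0.6123, 0.0669]), array([ 0.6276, -0.0198]), array([ 0.6428, -0.1065])]
t 0.25 tcp [ 0.2374 -0.5234  0.3023] F [-0.33 -1.06 -0.41] spin 14.42 d(cm tool) [-21.27 -53.95  11.75] tilt [-2.e-04  9.e-04 -1.e+00]
after spin [-34.03 -46.95  11.76] chest xy mm [-431.5 -472.4]
[189 113] [221 155]
0.0 [0.55063632 0.32250222 0.        ] [0.02355176 0.30647016]
0.095 [0.54604549 0.29071412 0.095     ] [0.01352173 0.27595856]
```

```bash
python3 -m creep '[{"spin":7},{"spin":7},{"dx":-2.27,"dy":-3.13,"spin":0.4},{"dx":-2.27,"dy":-3.13},{"dx":-2.27,"dy":-3.13},{"dx":-2.27,"dy":-3.13},{"dx":-2.27,"dy":-3.13},{"dx":-2.27,"dy":-3.13},{"dx":-2.27,"dy":-3.13},{"dx":-2.27,"dy":-3.13},{"dx":-2.27,"dy":-3.13},{"dx":-2.27,"dy":-3.13},{"dx":-2.27,"dy":-3.13,"dz":1.5},{"dx":-2.27,"dy":-3.13,"dz":2},{"dx":-2.27,"dy":-3.13,"dz":2},{"dx":-2.27,"dy":-3.13,"dz":2},{"dx":-2.27,"dy":-3.13,"dz":2},{"dz":1.5},{},{}]' 0 10
python3 - <<'E'
from h import *
go(lid(3,.038),.163)
f=bot.grab_frame("wrist");cv2.imwrite("pics/w1.png",f["color"][:,:,::-1])
E
```

```text
t 0.3 tcp [ 0.2374 -0.5235  0.3024] F [ 0.35 -0.54  0.35] spin 14.42 d(cm tool) [-21.28 -53.95  13.96] tilt [-1.e-04  6.e-04 -1.e+00]
after spin [-34.04 -46.95  13.96] chest xy mm [-431.5 -472.5]schema error: expected keys dx, dy, dz, spin
```

View pics/w1.png

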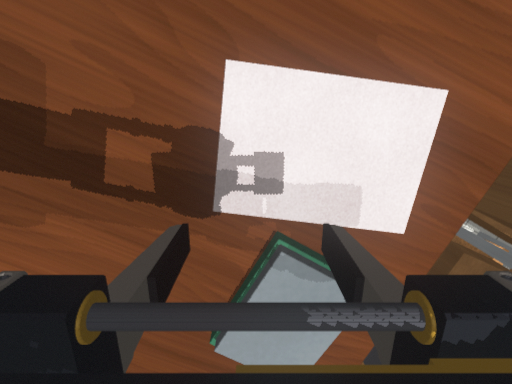

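The call was refused because every row needs all four keys. The wrist picture shows only the paper and the open fingers at the start pose. I'll retype the rows in full.

```bash
python3 -m creep '[{"dx":0,"dy":0,"dz":0,"spin":7},{"dx":0,"dy":0,"dz":0,"spin":7},{"dx":-2.27,"dy":-3.13,"dz":0,"spin":0.4},{"dx":-2.27,"dy":-3.13,"dz":0,"spin":0},{"dx":-2.27,"dy":-3.13,"dz":0,"spin":0},{"dx":-2.27,"dy":-3.13,"dz":0,"spin":0},{"dx":-2.27,"dy":-3.13,"dz":0,"spin":0},{"dx":-2.27,"dy":-3.13,"dz":0,"spin":0},{"dx":-2.27,"dy":-3.13,"dz":0,"spin":0},{"dx":-2.27,"dy":-3.13,"dz":0,"spin":0},{"dx":-2.27,"dy":-3.13,"dz":0,"spin":0},{"dx":-2.27,"dy":-3.13,"dz":0,"spin":0},{"dx":-2.27,"dy":-3.13,"dz":1.4,"spin":0},{"dx":-2.27,"dy":-3.13,"dz":1.5,"spin":0},{"dx":-2.27,"dy":-3.13,"dz":1.5,"spin":0},{"dx":-2.27,"dy":-3.13,"dz":1.5,"spin":0},{"dx":-2.27,"dy":-3.13,"dz":1.5,"spin":0},{"dx":0,"dy":0,"dz":2.2,"spin":0},{"dx":0,"dy":0,"dz":2.2,"spin":0},{"dx":0,"dy":0,"dz":0,"spin":0}]' 0 10
python3 - <<'E'
from h import *
go(lid(3,.038),.163)
f=bot.grab_frame("wrist");cv2.imwrite("pics/w2.png",f["color"][:,:,::-1])
f=bot.grab_frame("scene");cv2.imwrite("pics/s2.png",f["color"][:,:,::-1])
E
```

```text
t: 2.02
tcp_pos: [0.6382, -0.1049, 0.1791]
ee_rot: [[0.175, -0.985, -0.009], [-0.985, -0.175, 0.003], [-0.005, 0.008, -1.0]]
force: [-1.9, -0.3, -1.1]
grip_width: 0.0008
t 2.02 tcp [ 0.6382 -0.1049  0.1791] F [-1.88 -0.28 -1.07] spin 0.1 d(cm tool) [ 0.25 -0.24  1.6 ] tilt [-0.0089  0.0031 -1.    ]
after spin [ 0.24 -0.24  1.6 ] chest xy mm [  35.7 -129.6]
```

View pics/w2.png

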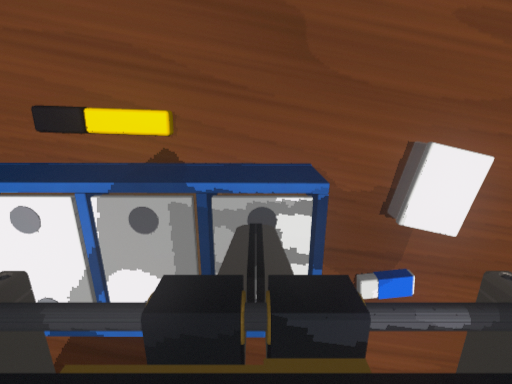

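View pics/s2.png

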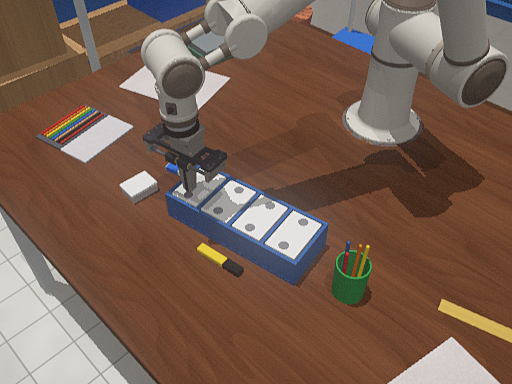

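The wrist view has the fingertips at (256, 230), right at lid 3's mark (262, 215). I'll come down to just above it and then press in small steps.

```bash
python3 -m creep '[{"dx":0.2,"dy":-0.2,"dz":0.5,"spin":0},{"dx":0,"dy":0,"dz":0.5,"spin":0},{"dx":0,"dy":0,"dz":0,"spin":0},{"dx":0,"dy":0,"dz":0,"spin":0}]'
python3 -m creep '[{"dx":0,"dy":0,"dz":0.2,"spin":0},{"dx":0,"dy":0,"dz":0.2,"spin":0},{"dx":0,"dy":0,"dz":0,"spin":0}]'
python3 -m creep '[{"dx":0,"dy":0,"dz":0.1,"spin":0},{"dx":0,"dy":0,"dz":0.1,"spin":0},{"dx":0,"dy":0,"dz":0,"spin":0}]'
```

```text
t: 2.45
tcp_pos: [0.6429, -0.1087, 0.1752]
ee_rot: [[0.173, -0.985, 0.001], [-0.985, -0.173, -0.0], [0.0, -0.001, -1.0]]
force: [-1.2, 0.7, 0.7]
grip_width: 0.0003
t: 2.7
tcp_pos: [0.6427, -0.1082, 0.1704]
ee_rot: [[0.174, -0.985, -0.0], [-0.985, -0.174, 0.0], [-0.0, 0.0, -1.0]]
force: [-0.2, -0.0, -0.8]
grip_width: 0.0003
t: 2.95
tcp_pos: [0.6428, -0.1082, 0.1685]
ee_rot: [[0.174, -0.985, -0.0], [-0.985, -0.174, 0.0], [-0.0, 0.0, -1.0]]
force: [-0.1, -0.5, -0.5]
grip_width: 0.0002
```

```bash
python3 -m creep '[{"dx":0,"dy":0,"dz":0.2,"spin":0},{"dx":0,"dy":0,"dz":0.2,"spin":0},{"dx":0,"dy":0,"dz":0.1,"spin":0},{"dx":0,"dy":0,"dz":0,"spin":0}]'
python3 -m creep '[{"dx":0,"dy":0,"dz":0.1,"spin":0},{"dx":0,"dy":0,"dz":0.1,"spin":0},{"dx":0,"dy":0,"dz":0,"spin":0}]'
python3 -m creep '[{"dx":0,"dy":0,"dz":0.1,"spin":0},{"dx":0,"dy":0,"dz":0,"spin":0}]'
```

```text
t: 3.28
tcp_pos: [0.6428, -0.1082, 0.1635]
ee_rot: [[0.174, -0.985, -0.0], [-0.985, -0.174, 0.0], [-0.0, 0.0, -1.0]]
force: [-0.4, 0.3, -0.3]
grip_width: 0.0004
t: 3.53
tcp_pos: [0.643, -0.1082, 0.1624]
ee_rot: [[0.174, -0.985, 0.0], [-0.985, -0.174, -0.0], [0.0, -0.0, -1.0]]
force: [-2.3, 0.5, 3.3]
grip_width: 0.0004
t: 3.7
tcp_pos: [0.6431, -0.1083, 0.162]
ee_rot: [[0.174, -0.985, 0.0], [-0.985, -0.174, -0.0], [0.0, -0.0, -1.0]]
force: [-2.7, 0.8, 8.0]
grip_width: 0.0006
```

```bash
python3 -m creep '[{"dx":0,"dy":0,"dz":0.1,"spin":0},{"dx":0,"dy":0,"dz":0,"spin":0}]'
python3 -m creep '[{"dx":0,"dy":0,"dz":0,"spin":0},{"dx":0,"dy":0,"dz":0,"spin":0}]'
```

```text
t: 3.87
tcp_pos: [0.6431, -0.1083, 0.1616]
ee_rot: [[0.174, -0.985, 0.0], [-0.985, -0.174, -0.0], [0.0, -0.0, -1.0]]
force: [-4.6, 1.6, 10.3]
grip_width: 0.0002
t: 4.03
tcp_pos: [0.6431, -0.1083, 0.1617]
ee_rot: [[0.174, -0.985, 0.0], [-0.985, -0.174, -0.0], [0.0, -0.0, -1.0]]
force: [-5.0, 1.5, 11.2]
grip_width: 0.0004
```

Lid 3 pushes back with 11 N after about 1.5 mm, so it's firm. On to lid 2.

```bash
python3 -m creep '[{"dx":0,"dy":0,"dz":-1.5,"spin":0},{"dx":-2.2,"dy":0,"dz":-0.5,"spin":0},{"dx":-2.2,"dy":0,"dz":0,"spin":0},{"dx":-2.2,"dy":0,"dz":0,"spin":0},{"dx":-2.2,"dy":0,"dz":0.4,"spin":0},{"dx":0,"dy":0,"dz":0.7,"spin":0},{"dx":0,"dy":0,"dz":0.3,"spin":0},{"dx":0,"dy":0,"dz":0,"spin":0},{"dx":0,"dy":0,"dz":0,"spin":0}]'
python3 - <<'E'
from h import *
go(lid(2,.038),.163)
E
```

```text
t: 4.78
tcp_pos: [0.6276, -0.0227, 0.1653]
ee_rot: [[0.173, -0.985, -0.001], [-0.985, -0.173, -0.0], [0.0, 0.001, -1.0]]
force: [-0.2, 0.2, 0.1]
grip_width: 0.0004
t 4.78 tcp [ 0.6276 -0.0227  0.1653] F [-0.2   0.19  0.13] spin -0.04 d(cm tool) [-0.28  0.15  0.23] tilt [-5.e-04 -2.e-04 -1.e+00]
after spin [-0.28  0.15  0.23] chest xy mm [ 39.5 -46.8]
```

```bash
python3 -m creep '[{"dx":-0.2,"dy":0.1,"dz":0.1,"spin":0},{"dx":0,"dy":0,"dz":0.1,"spin":0},{"dx":0,"dy":0,"dz":0.1,"spin":0},{"dx":0,"dy":0,"dz":0,"spin":0}]'
python3 -m creep '[{"dx":0,"dy":0,"dz":0.1,"spin":0},{"dx":0,"dy":0,"dz":0.1,"spin":0},{"dx":0,"dy":0,"dz":0,"spin":0},{"dx":0,"dy":0,"dz":0,"spin":0}]'
```

```text
t: 5.12
tcp_pos: [0.6265, -0.0203, 0.163]
ee_rot: [[0.173, -0.985, 0.001], [-0.985, -0.173, -0.0], [0.001, -0.001, -1.0]]
force: [-0.7, 0.2, 1.2]
grip_width: 0.0004
t: 5.45
tcp_pos: [0.6266, -0.0202, 0.1621]
ee_rot: [[0.174, -0.985, 0.001], [-0.985, -0.174, -0.001], [0.001, -0.001, -1.0]]
force: [-3.1, -0.4, 7.5]
grip_width: 0.0005
```

```bash
python3 -m creep '[{"dx":0,"dy":0,"dz":0.1,"spin":0},{"dx":0,"dy":0,"dz":0,"spin":0},{"dx":0,"dy":0,"dz":0,"spin":0}]'
```

```text
t: 5.7
tcp_pos: [0.6267, -0.0202, 0.1617]
ee_rot: [[0.174, -0.985, 0.001], [-0.985, -0.174, -0.001], [0.001, -0.001, -1.0]]
force: [-4.2, -0.6, 10.2]
grip_width: 0.0005
```

Lid 2 shows the same response, 10 N, so it's firm too. Lid 1 is next.

```bash
python3 -m creep '[{"dx":0,"dy":0,"dz":-1.5,"spin":0},{"dx":-2.2,"dy":0,"dz":-0.5,"spin":0},{"dx":-2.2,"dy":0,"dz":0,"spin":0},{"dx":-2.2,"dy":0,"dz":0,"spin":0},{"dx":-2.2,"dy":0,"dz":0.4,"spin":0},{"dx":0,"dy":0,"dz":0.7,"spin":0},{"dx":0,"dy":0,"dz":0.3,"spin":0},{"dx":0,"dy":0,"dz":0,"spin":0},{"dx":0,"dy":0,"dz":0,"spin":0}]'
python3 - <<'E'
from h import *
go(lid(1,.038),.163)
E
python3 -m creep '[{"dx":0,"dy":0,"dz":0.1,"spin":0},{"dx":0,"dy":0,"dz":0.1,"spin":0},{"dx":0,"dy":0,"dz":0.1,"spin":0},{"dx":0,"dy":0,"dz":0,"spin":0}]'
```

```text
t: 6.45
tcp_pos: [0.611, 0.0659, 0.1653]
ee_rot: [[0.173, -0.985, -0.001], [-0.985, -0.173, -0.0], [0.0, 0.001, -1.0]]
force: [-0.5, 0.3, 0.1]
grip_width: 0.0005
t 6.45 tcp [0.611  0.0659 0.1653] F [-0.5   0.31  0.11] spin -0.05 d(cm tool) [-0.08  0.05  0.23] tilt [-7.e-04 -2.e-04 -1.e+00]
after spin [-0.08  0.05  0.23] chest xy mm [38.5 43.2]
t: 6.78
tcp_pos: [0.6113, 0.0663, 0.163]
ee_rot: [[0.173, -0.985, 0.001], [-0.985, -0.173, -0.0], [0.001, -0.001, -1.0]]
force: [0.1, -0.0, 0.2]
grip_width: 0.0007
```

```bash
python3 -m creep '[{"dx":0,"dy":0,"dz":0.1,"spin":0},{"dx":0,"dy":0,"dz":0.1,"spin":0},{"dx":0,"dy":0,"dz":0,"spin":0},{"dx":0,"dy":0,"dz":0,"spin":0}]'
python3 -m creep '[{"dx":0,"dy":0,"dz":0.1,"spin":0},{"dx":0,"dy":0,"dz":0,"spin":0},{"dx":0,"dy":0,"dz":0,"spin":0}]'
```

```text
t: 7.12
tcp_pos: [0.6115, 0.0664, 0.1621]
ee_rot: [[0.174, -0.985, 0.001], [-0.985, -0.174, -0.001], [0.001, -0.001, -1.0]]
force: [-1.6, -1.8, 7.5]
grip_width: 0.0006
t: 7.37
tcp_pos: [0.6115, 0.0664, 0.1617]
ee_rot: [[0.174, -0.985, 0.001], [-0.985, -0.174, -0.001], [0.001, -0.001, -1.0]]
force: [-4.5, -2.1, 10.9]
grip_width: 0.0006
```

Lid 1 is firm as well, at 11 N. Lid 0 should be the one that rocks; I'll press it just as gently.

```bash
python3 -m creep '[{"dx":0,"dy":0,"dz":-1.5,"spin":0},{"dx":-2.2,"dy":0,"dz":-0.5,"spin":0},{"dx":-2.2,"dy":0,"dz":0,"spin":0},{"dx":-2.2,"dy":0,"dz":0,"spin":0},{"dx":-2.0,"dy":0,"dz":0.4,"spin":0},{"dx":0,"dy":0,"dz":0.7,"spin":0},{"dx":0,"dy":0,"dz":0.3,"spin":0},{"dx":0,"dy":0,"dz":0,"spin":0},{"dx":0,"dy":0,"dz":0,"spin":0}]'
python3 - <<'E'
from h import *
go(lid(0,.038),.163)
E
python3 -m creep '[{"dx":0,"dy":0,"dz":0.1,"spin":0},{"dx":0,"dy":0,"dz":0.1,"spin":0},{"dx":0,"dy":0,"dz":0.1,"spin":0},{"dx":0,"dy":0,"dz":0,"spin":0}]'
python3 -m creep '[{"dx":0,"dy":0,"dz":0.1,"spin":0},{"dx":0,"dy":0,"dz":0.1,"spin":0},{"dx":0,"dy":0,"dz":0,"spin":0},{"dx":0,"dy":0,"dz":0,"spin":0}]'
```

```text
t: 8.12
tcp_pos: [0.596, 0.1506, 0.1652]
ee_rot: [[0.173, -0.985, -0.001], [-0.985, -0.173, -0.0], [0.0, 0.001, -1.0]]
force: [-0.5, 0.6, -0.1]
grip_width: 0.0004
t 8.12 tcp [0.596  0.1506 0.1652] F [-0.48  0.55 -0.08] spin -0.04 d(cm tool) [-0.27  0.05  0.22] tilt [-9.e-04 -3.e-04 -1.e+00]
after spin [-0.27  0.05  0.22] chest xy mm [ 38.5 129.3]
t: 8.45
tcp_pos: [0.5964, 0.1511, 0.163]
ee_rot: [[0.173, -0.985, 0.001], [-0.985, -0.173, -0.0], [0.0, -0.001, -1.0]]
force: [0.3, 0.1, 1.1]
grip_width: 0.0002
t: 8.78
tcp_pos: [0.5964, 0.1514, 0.161]
ee_rot: [[0.174, -0.985, 0.001], [-0.985, -0.174, -0.0], [0.0, -0.001, -1.0]]
force: [-0.3, -1.4, 2.3]
grip_width: 0.0007
```

Lid 0 gives way at 2 N with the tip following the command, so it rocks. I'll push it down in stages.

```bash
python3 -m creep '[{"dx":0,"dy":0,"dz":0.2,"spin":0},{"dx":0,"dy":0,"dz":0.2,"spin":0},{"dx":0,"dy":0,"dz":0.2,"spin":0},{"dx":0,"dy":0,"dz":0,"spin":0}]'
python3 -m creep '[{"dx":0,"dy":0,"dz":0.3,"spin":0},{"dx":0,"dy":0,"dz":0.3,"spin":0},{"dx":0,"dy":0,"dz":0.3,"spin":0},{"dx":0,"dy":0,"dz":0.3,"spin":0},{"dx":0,"dy":0,"dz":0,"spin":0}]'
python3 - <<'E'
from h import *
go(lid(0,.036),.127)
E
```

```text
t: 9.12
tcp_pos: [0.5959, 0.1515, 0.1541]
ee_rot: [[0.174, -0.985, -0.0], [-0.985, -0.174, -0.0], [-0.0, 0.0, -1.0]]
force: [0.6, -1.6, 2.6]
grip_width: 0.0
t: 9.53
tcp_pos: [0.5957, 0.1518, 0.1417]
ee_rot: [[0.174, -0.985, -0.001], [-0.985, -0.174, 0.0], [-0.001, 0.001, -1.0]]
force: [0.6, 0.8, 1.6]
grip_width: 0.0002
t 9.53 tcp [0.5957 0.1518 0.1417] F [0.58 0.8  1.63] spin 0.02 d(cm tool) [-0.14  0.23  1.47] tilt [-9.e-04  4.e-04 -1.e+00]
after spin [-0.14  0.23  1.47] chest xy mm [ 38.3 130.5]
```

```bash
python3 -m creep '[{"dx":0,"dy":0,"dz":0.3,"spin":0},{"dx":0,"dy":0,"dz":0.3,"spin":0},{"dx":0,"dy":0,"dz":0.3,"spin":0},{"dx":0,"dy":0,"dz":0,"spin":0}]'
python3 -m creep '[{"dx":0,"dy":0,"dz":0.3,"spin":0},{"dx":0,"dy":0,"dz":0.3,"spin":0},{"dx":0,"dy":0,"dz":0,"spin":0}]'
python3 - <<'E'
from h import *
go(lid(0,.036),.127)
f=bot.grab_frame("wrist");cv2.imwrite("pics/w3.png",f["color"][:,:,::-1])
f=bot.grab_frame("scene");cv2.imwrite("pics/s3.png",cv2.resize(f["color"][120:320,150:420,::-1],None,fx=2.8,fy=2.8))
E
```

```text
t: 9.87
tcp_pos: [0.5958, 0.1515, 0.1329]
ee_rot: [[0.174, -0.985, -0.001], [-0.985, -0.174, -0.0], [-0.0, 0.001, -1.0]]
force: [1.1, -0.1, 1.1]
grip_width: 0.0005
t: 10.12
tcp_pos: [0.5957, 0.1515, 0.1269]
ee_rot: [[0.174, -0.985, -0.001], [-0.985, -0.174, -0.0], [-0.0, 0.001, -1.0]]
force: [-0.0, 0.7, 1.7]
grip_width: 0.0008
t 10.12 tcp [0.5957 0.1515 0.1269] F [-0.04  0.67  1.65] spin 0.01 d(cm tool) [-0.18  0.23 -0.01] tilt [-9.e-04 -1.e-04 -1.e+00]
after spin [-0.18  0.23 -0.01] chest xy mm [ 38.3 130.2]
```

View pics/w3.png

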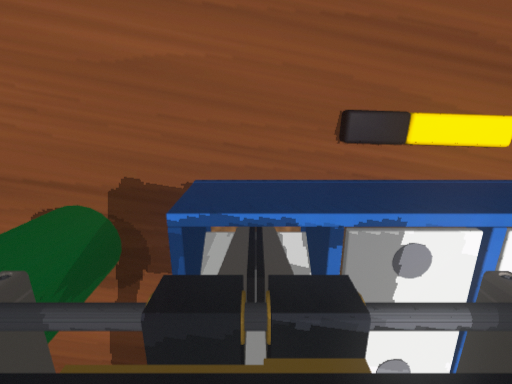

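View pics/s3.png

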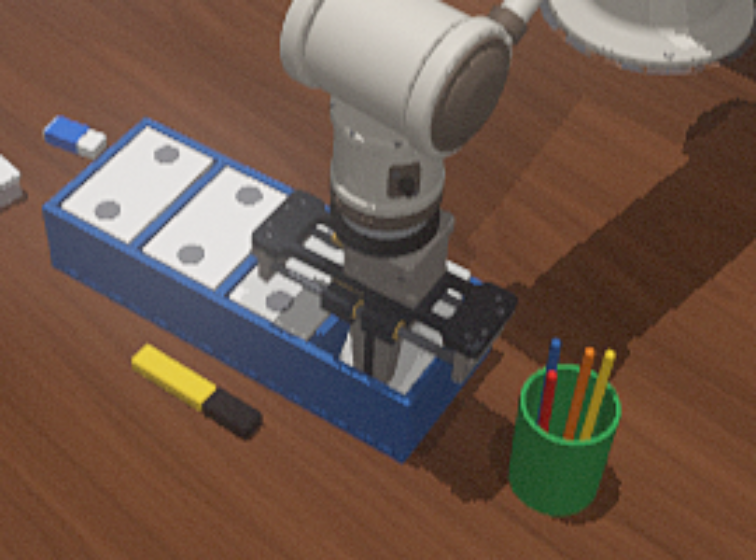

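The wrist view shows the finger between (205–310, 230) inside compartment 0 and the lid plate sloping beneath it. The cup at lower left is clear. I'll lift straight out and measure the angle.

```bash
python3 -m creep '[{"dx":0,"dy":0,"dz":-0.5,"spin":0},{"dx":0,"dy":0,"dz":-1.5,"spin":0},{"dx":0,"dy":0,"dz":-2.5,"spin":0},{"dx":0,"dy":0,"dz":-3.5,"spin":0},{"dx":0,"dy":0,"dz":-3.5,"spin":0},{"dx":2,"dy":0,"dz":-2.5,"spin":0},{"dx":4,"dy":0,"dz":0,"spin":0},{"dx":4,"dy":0,"dz":0,"spin":0},{"dx":4,"dy":0,"dz":0,"spin":0},{"dx":4,"dy":0,"dz":0,"spin":0},{"dx":4,"dy":0,"dz":0,"spin":0},{"dx":4,"dy":0,"dz":0,"spin":0},{"dx":4,"dy":0,"dz":0,"spin":0},{"dx":4,"dy":0,"dz":0,"spin":0},{"dx":4,"dy":0,"dz":0,"spin":0},{"dx":3,"dy":0,"dz":0,"spin":0},{"dx":0,"dy":0,"dz":0,"spin":0}]'
python3 - <<'E'
from h import *
for n,(x0,y0,x1,y1) in dict(scene=(150,140,400,330),top=(90,120,340,260)).items():
    f=bot.grab_frame(n);cv2.imwrite(f"pics/{n}4.png",cv2.resize(f["color"][y0:y1,x0:x1,::-1],None,fx=3,fy=3,interpolation=cv2.INTER_NEAREST));
    np.save(n+"4.npy",f["color"])
E
```

```text
t: 11.63
tcp_pos: [0.6664, -0.2584, 0.2671]
ee_rot: [[0.168, -0.986, -0.001], [-0.986, -0.168, -0.002], [0.002, 0.001, -1.0]]
force: [0.9, -1.1, -0.1]
grip_width: 0.0005
```

View pics/scene4.png

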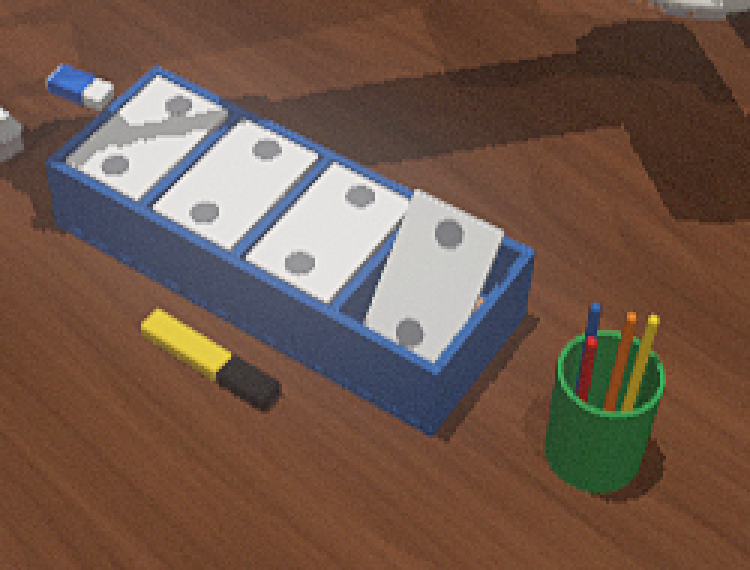

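View pics/top4.png

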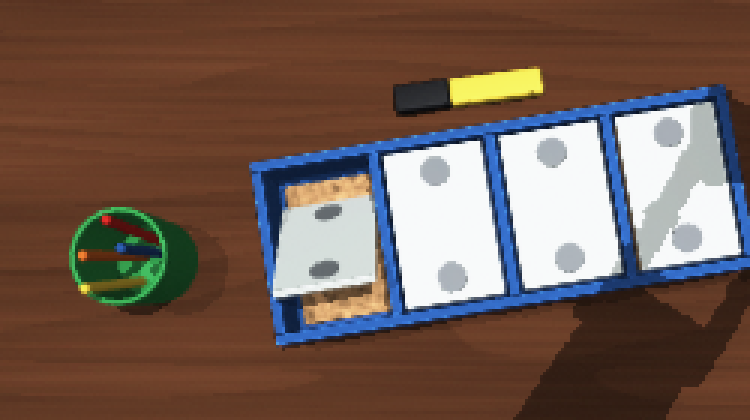

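The scene view shows lid 0 tilted, with marks at crop (449, 234) and (410, 333). The top view has them at (324, 269) and (328, 212), with the compartment's cork floor showing. The other lids are shut. I'll triangulate the tilt from the marks.

Run:
```python
from h import *
fs=bot.grab_frame("scene");ft=bot.grab_frame("top")
def cen(img,u,v,w=9):
    g=cv2.cvtColor(img,cv2.COLOR_RGB2GRAY).astype(int);u0,v0=int(u)-w,int(v)-w
    p=g[v0:v0+2*w,u0:u0+2*w];r=cv2.connectedComponentsWithStats((p<150).astype(np.uint8))
    k=r[1][w,w];assert k>0;print("blob",r[2][k].tolist());return r[3][k]+[u0,v0]
S=[cen(fs["color"],299.7,218,7),cen(fs["color"],286.7,251,6)];T=[cen(ft["color"],198,209.7,6),cen(ft["color"],199.3,190.7,5)]
P=[]
for s,t in zip(S,T):
    p,e=tri(fs,s,ft,t);P.append(p);print(s.round(1),t.round(1),p.round(4),"gap",round(e,4),((p[:2]-C)@np.c_[X,Y]).round(4))
d=P[1]-P[0];print("len",np.linalg.norm(d),"tilt",np.degrees(np.arctan2(-d[2],d[:2]@X)))
for n,f,o in(("scene",fs,"scene0"),("top",ft,"top0")):
    a=cv2.imread(f"pics/{o}.png")[:,:,::-1];dd=np.abs(a.astype(int)-f["color"]).max(2)
    for nm,b in dict(scene=dict(cup=(330,235,375,305),marker=(195,240,245,278),eraser=(163,160,190,176),box=(118,170,160,204)),top=dict(cup=(110,185,150,228),marker=(218,140,275,160),eraser=(358,190,390,212),box=(360,132,395,172)))[n].items():
        x0,y0,x1,y1=b;print(n,nm,"changed px",(dd[y0:y1,x0:x1]>60).sum())
s=bot.get_state();print(s["t"],s["tcp_pos"],s["force"])
```

```text
blob [3, 2, 9, 10, 68]
blob [0, 1, 11, 11, 78]
blob [1, 4, 10, 6, 43]
blob [1, 3, 9, 5, 33]
[299.3 217.6] [197.5 209.4] [0.5372 0.1433 0.1057] gap 0.0008 [-0.0207  0.1323]
[285.4 251.4] [199.  190.2] [0.5847 0.1509 0.039 ] gap 0.0003 [0.0273 0.1316]
len 0.08217356573893925 tilt 54.23697146848489
scene cup changed px 0
scene marker changed px 0
scene eraser changed px 0
scene box changed px 166
top cup changed px 0
top marker changed px 0
top eraser changed px 44
top box changed px 797
11.8333 [ 0.66708493 -0.25094899  0.26754278] [ 0.04991476 -0.11786626 -0.47003633]
```

The tilt is 54°, with an 82 mm mark spacing against the expected 80 mm. The changes around the box and eraser are probably arm shadow or occlusion. I'll look at the full frames.

Run:
```python
from h import *
a=np.load("scene4.npy");b=np.load("top4.npy");o=cv2.imread("pics/scene0.png")[:,:,::-1]
im=np.hstack([cv2.resize(q,(390,300),interpolation=cv2.INTER_NEAREST) for q in(o[140:240,100:230],a[140:240,100:230])])
cv2.imwrite("pics/cmp5.png",im[:,:,::-1])
```

```text
(no output)
```

View pics/cmp5.png

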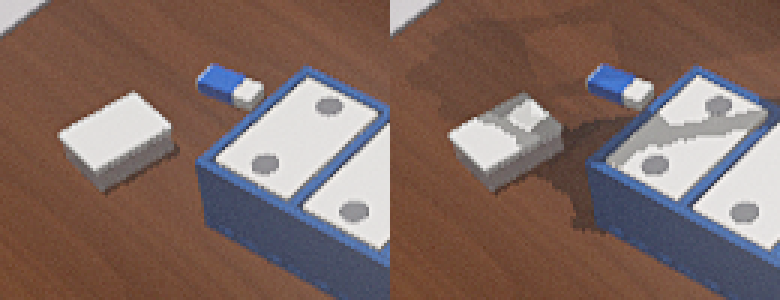

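The left (before) and right (now) crops show the box at (115, 140) and (505, 140) and the eraser at (230, 85) and (620, 85). With the 390-pixel panel offset, those are the same places, so only shadows changed. Handing in.

```bash
python3 -c "
from rig import bot
print(bot.finish_job())"
```

```text
the job is handed in; nothing more can be done
None
```

Lid 0, at the cup end of the chest, was the one that rocked. I left it open at about 54° and handed the job in at about 12 s of the 42 s allowed.

- **Finding the lid:** I pressed each lid once near its +x mark with closed fingers. Lids 3, 2 and 1 were firm, pushing back about 10–11 N. Lid 0 gave way at about 2 N.
- **Opening it:** I pushed the +x end of lid 0 down, lifted straight out and moved away to the side.
- **Final checks:** The 54° comes from the lid's two marks seen in two views. Their spacing measured 82 mm against the expected 80 mm. The other three lids look shut, and the last wrist force reading was at noise level.
- **Things beside the chest:** The cup and marker showed no change in either view. The automatic check flagged changed pixels around the box in both views and the eraser in the top view. A before/after crop of the scene view showed both in the same place, so I put those changes down to the arm and its shadow. I did not compare the top view by eye.
- **Refused command:** My first move was refused for a formatting error, so the arm did not move, and I retyped it.

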